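# Fit the scale plate and set the focus

## Robot

A 7-joint arm with a two-finger parallel gripper is mounted at the origin on a cart in front of the work surface, level with it; the furniture and walls round the work are solid. World frame = base frame: x ahead of the robot, y to its left, z up, the work surface at z = 0. Lengths are in m, angles in rad, forces in N, time in s.
With the tool pointing down it reaches from about 0.425 to 0.875 m from the base axis. Payload 8.4 kg.
Tool frame: the origin (TCP) lies on the centre line of the jaws, within the pads' length; the fingertips stand 8 mm ahead of it and the grasp point (between the pads) lies 11 mm behind it (nose_length is the distance from the TCP to the fingertips, in m); z points along the fingers, y is the line along which they close (so a half turn about z gives the same grasp; the last joint's range is limited). The gripper opens to 87 mm and grips with 3 to 60 N. Pads are 19 mm wide; open, the fingers measure 117 mm over their backs; the gripper's body (75 mm by 190 mm) begins 51 mm behind the grasp point.
Start: joints at [-1.42, 0.333, 0.04, 1.465, -0.013, 1.343, -0.059], TCP at [0.161, 0.63, 0.231] pointing down, gripper open.
Joint ranges: [-2.58, 2.58], [-0.38, 2.09], [-1.3, 1.39], [0.25, 2.4], [-1.5, 4.64], [0.08, 2.09], [-2.65, 2.65]. Speed limits (rad/s): [2.22, 2.22, 2.79, 2.79, 3.14, 3.14, 3.14].

## Interface

Orientations are given as a rotation vector (axis times angle).
In Python, from station import state, read_camera, close_job, nose_length gives the robot as it stands.
- The arm moves only by the shell command python3 -m crank 'ROWS'. ROWS is JSON, a list of rows, each a list of 3 entries, a list of its own where there are three numbers: the shift along the tool's x, y, z in mm, then the turn, a rotation vector about the tool's x, y, z in degrees, then the opening in per cent of the stroke, from 0 (shut) to 100 (fully open). A call has 1 to 12 rows; each row is the pose to reach, as a shift and turn from the pose commanded when the call began, along the tool's axes at that moment; what a row does not reach only later rows make up. A row lasts 1/10 s, in which the tool goes at most 50 mm and 8.59 degrees, less where a joint would pass 70% of its speed; a pose out of reach is approached as far as the arm can. A call with a gripper value outside its range is refused whole. The fingers move at their own pace and stop on an object; the grip force is fixed at half the most. Time passes only in rows, so rows that repeat a pose let the fingers close. It gives the time, the measured TCP pose, the force, the opening and the grip force at its end, in the units of the state.
- state(): the state, without advancing time (a new reading comes with each control period).
- read_camera(name): name is "side" or "top" or "wrist"; returns a dict with "frame" (420x560x3 uint8, red, green, blue), "K" (3x3 intrinsics, pixels), "dist_coeffs" ([k1, k2, p1, p2, k3] as OpenCV has them; the pictures are not rectified), "T" (4x4, takes a point from camera to world coordinates). Camera axes: x right, y down, z forward; pixel columns grow to the right and rows downward; lengths in m; the calibration is good to about 2 mm. A picture is of the moment at which its call begins. There is no depth.
- close_job(): hands the job in; it is judged then, once.
The state is a dict: "time_s": time; "joint_pos": joint angles; "qd": joint speeds; "joint_torque": joint torques, N m; "tool_pos": TCP position; "eef_rot": TCP orientation; "ft_force": force on the tool from outside, world axes, zero at the start; "ft_torque": the same for the moment, N m; "finger_gap": finger opening in m; "finger_force": force on a finger pad.
Only numpy, scipy, OpenCV 4.12 (cv2) and the standard library are available. Lean on these libraries where they do the work, as an engineer would, in place of code of your own. Each camera call takes 0.05 s, during which the arm holds its last target. There are 200 camera calls.

## Task

Fit the loose scale plate onto the focus unit: lower its two keyholes over the two screw heads, slide it towards the knob until it is fully home and locked under the heads, and let it go. Then turn the focus knob until its pointer lines up with the long index mark on the plate. Do not push the other things on the bench about.

Things in the scene. Friction and masses are not known exactly. Their poses are not given: they have to be found in the camera images.
- plate_grip (a point): Centre of the upright finger rib of the loose scale plate: dark rib 14 mm wide (x), 50 mm long (y), 34 mm tall, on a bare steel plate. The point is 26 mm above the plate's underside and 12 mm below the rib's top; z up, +y towards the plate's concave scale edge. It lies 5 mm behind (-y) the plate's origin. Grip the rib across its width.
- plate_seat (a point): Point fixed on the focus unit where plate_grip lies when the plate is fully home (same axes: +y along the bed towards the knob, z up), 40 mm above the bench. The plate enters with its grip point 22 mm short of here (y = -22 mm in this frame), then slides 22 mm along +y until the slot ends stop against the screws.
- knob_grip (a point): Point on the upright axis of the focus knob, middle of its black grip bar, 49 mm above the bench. The bar is 12 mm wide, 52 mm long, reaching 14 mm above the point and 19 mm below, over a 52 mm disc. Bar and thin black pointer lie along this point's y axis, the pointer towards -y. It turns against light friction (0.06 N m) and stays where left.
- pointer_tip (a point): Tip of the thin black pointer of the knob, 42 mm from the knob's axis.
- index_mark (a point): Inner end of the one long, dark, raised, T-shaped index mark on the scale plate's concave edge, among short thin ticks. 42 mm from the knob axis once the plate is home: the pointer tip must stand right over this point.
- knob (a joint): Angle of the focus knob, counter-clockwise from above positive, 0 when the pointer points straight at the plate (-y of plate_seat); stops at -1.3 and 1.6 rad. With the plate home the index mark is at -0.35 rad.
- loupe: Bystander: black eye loupe, 44 mm across, 36 mm tall; origin under its centre.
- solvent_jar: Bystander: pale blue solvent jar, 69 mm across, 104 mm tall; origin under the centre.
- flux_bottle: Bystander: slim bottle with blue cap and needle, 35 mm across, 118 mm tall; origin under the centre.
- swab_tub: Bystander: white tub with blue lid, 70 mm across, 82 mm tall; origin under the centre.
- tape_roll: Bystander: roll of amber tape lying flat, 68 mm across, 14 mm tall; origin under the centre.
- scale_plate: The plate, 0.2 kg, 84 mm wide (x) by 75 mm (y -45 to 30), 4 mm thick, front corners to y 46; origin on its underside. Keyholes at x = +-26: octagonal entry 22 mm across at y = -2; from it a slot 11 mm wide runs towards -y; the screw axis ends at y = -24, 22 mm from the entry's centre.
- focus_unit: Fixed unit, origin under its centre, +y along it. Aluminium bed 100 (x) by 240 (y) by 14 mm. Two screws at x = +-26, y = -84: heads 16 mm across, 5 mm thick, tops 25.5 mm above the bench, shanks 7 mm, 6.5 mm of room under a head for the 4 mm plate. Knob axis at y = 10. Lens block, 64 mm tall, from y = 84.

How it is judged:
By the outcome, as a careful person would: the job done as asked, in the order asked, and still so for the second after the job is handed in, with the robot touching nothing.
It also fails if it takes over 54 s, if anything falls off the work surface, if the arm or the gripper's body presses on something with over 40 N, if the wrist force passes 120 N, or if a joint passes its speed limit or range.

## Working session

There is one attempt and no reset: what is moved stays moved. The work goes in short steps, Python scripts to look and compute and a shell command to move; the robot and the scene stay as the last step left them, time stands still between calls to the robot, and variables do not carry over. Pictures are saved under pics/ and viewed, at most 10 in all, crops included, and the job is handed in when it is done.

```bash
mkdir -p pics; cat > h.py <<'E'
import numpy as np, cv2
from scipy.spatial.transform import Rotation as R
from station import state, read_camera, close_job, nose_length
def snap(name,fn,crop=None,s=1):
    c=read_camera(name); np.savez('pics/'+fn+'.npz',**{k:np.array(c[k]) for k in ('frame','K','dist_coeffs','T')})
    im=c['frame'][:,:,::-1]
    cv2.imwrite('pics/'+fn+'_full.png',im)
    if crop: 
        x0,y0,x1,y1=crop; im=im[y0:y1,x0:x1]
    cv2.imwrite('pics/'+fn+'.png',cv2.resize(im,None,fx=s,fy=s,interpolation=cv2.INTER_CUBIC))
def pix(fn,uv,z):
    c=np.load('pics/'+fn+'.npz'); out=[]
    uv=np.array(uv,float).reshape(-1,1,2)
    n=cv2.undistortPoints(uv,c['K'],c['dist_coeffs']).reshape(-1,2)
    T=c['T']; d=np.c_[n,np.ones(len(n))]@T[:3,:3].T; o=T[:3,3]
    t=(np.broadcast_to(z,len(n))-o[2])/d[:,2]
    return o+d*t[:,None]
def proj(fn,P):
    c=np.load('pics/'+fn+'.npz'); W=np.linalg.inv(c['T'])
    return cv2.projectPoints(np.array(P,float).reshape(-1,1,3),cv2.Rodrigues(W[:3,:3])[0],W[:3,3],c['K'],c['dist_coeffs'])[0].reshape(-1,2)
def togo(target,rotz=None):
    s=state(); Rm=R.from_rotvec(s['eef_rot']); print('tool axes x,y in world',Rm.as_matrix()[:,0].round(3),Rm.as_matrix()[:,1].round(3),'z',Rm.as_matrix()[:,2].round(3))
    print('tcp',np.round(s['tool_pos'],4),'shift mm',(Rm.inv().apply(np.array(target)-s['tool_pos'])*1000).round(1))
E
python3 - <<'E'
from h import *
snap('top','t0',None,1.42); snap('side','s0',None,1.42); snap('wrist','w0')
s=state(); print({k:np.round(v,3) for k,v in s.items()},nose_length() if callable(nose_length) else nose_length)
togo([.5,.5,.2])
for f in('t0','s0'): c=np.load('pics/%s.npz'%f); print(c['T'].round(3),c['K'])
E
```

```text
{'time_s': np.float64(0.15), 'joint_pos': array([-1.42 ,  0.334,  0.04 ,  1.466, -0.013,  1.343, -0.059]), 'qd': array([ 0.001, -0.   ,  0.001, -0.003,  0.   ,  0.001,  0.002]), 'joint_torque': array([ 3.0000e-03, -6.5684e+01,  1.3370e+00, -4.0411e+01, -6.0000e-02,
        4.2000e-02,  0.0000e+00]), 'tool_pos': array([0.161, 0.629, 0.23 ]), 'eef_rot': array([-3.910e-01, -3.117e+00,  2.000e-03]), 'ft_force': array([-0.283, -0.266, -0.076]), 'ft_torque': array([-0.007,  0.019,  0.008]), 'finger_force': np.float64(0.0), 'finger_gap': np.float64(0.087)} 0.008
tool axes x,y in world [-0.969  0.247 -0.   ] [ 0.247  0.969 -0.001] z [-0.    -0.001 -1.   ]
tcp [0.1606 0.6295 0.2298] shift mm [-360.9  -41.5   29.9]
[[ 0.006 -0.998  0.066  0.508]
 [-1.    -0.006  0.009  0.044]
 [-0.008 -0.066 -0.998  0.911]
 [ 0.     0.     0.     1.   ]] [[391.35996424   0.         280.1424723 ]
 [  0.         391.35996424 212.59776556]
 [  0.           0.           1.        ]]
[[ 0.96  -0.18   0.213  0.293]
 [-0.279 -0.562  0.779 -0.92 ]
 [-0.021 -0.807 -0.59   0.795]
 [ 0.     0.     0.     1.   ]] [[488.61610073   0.         274.18615513]
 [  0.         488.61610073 207.66949297]
 [  0.           0.           1.        ]]
```

View pics/t0.png

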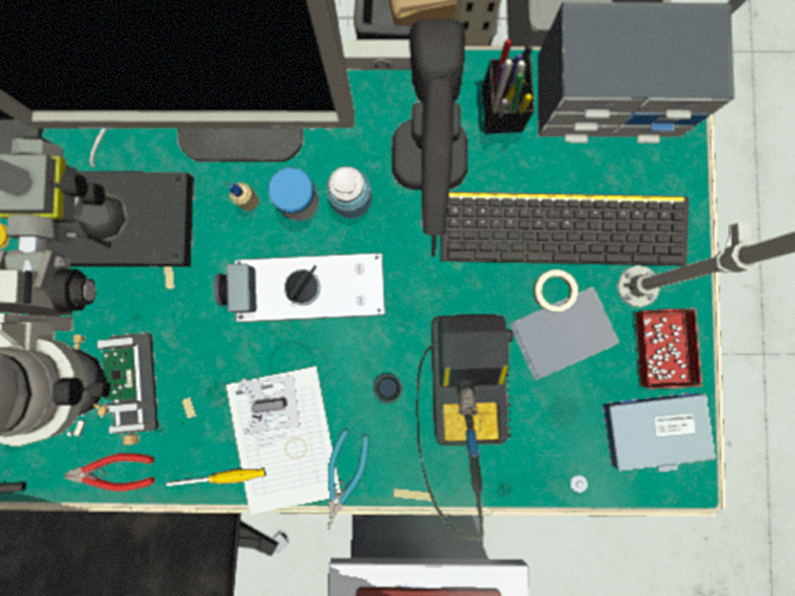

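The top view shows the focus unit at (308,287), knob at (302,287), screws at (360,270) and (360,298). The plate lies on the paper at (270,403), the loupe is at (387,388), and the jars are behind the unit. Next, an enlarged crop.

```bash
python3 - <<'E'
from h import *
im=cv2.imread('pics/t0_full.png')[170:320,145:285]
cv2.imwrite('pics/t0c.png',cv2.resize(im,None,fx=4,fy=4,interpolation=cv2.INTER_CUBIC))
E
```

```text
(no output)
```

View pics/t0c.png

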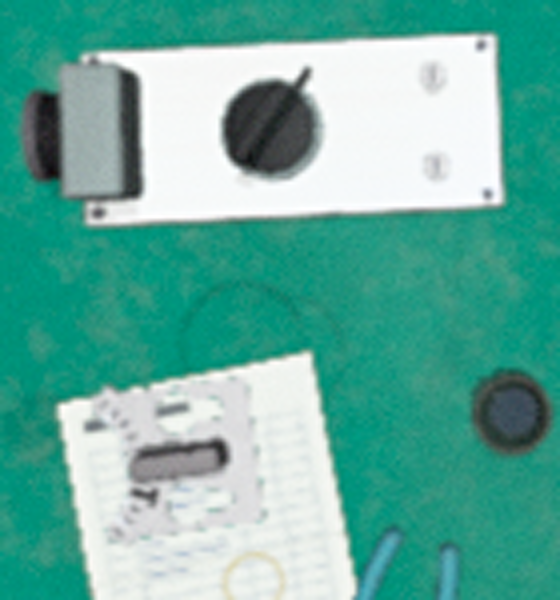

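View pics/s0.png

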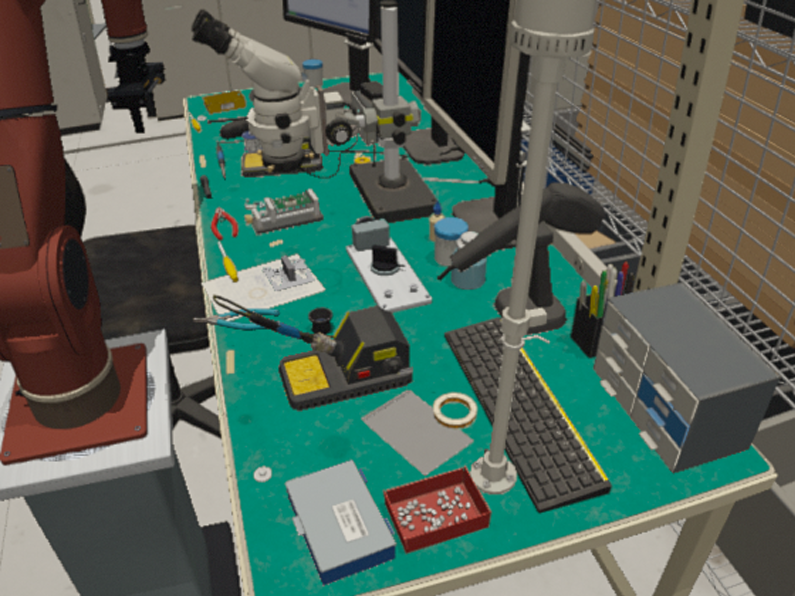

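The crop shows the bed corners at (84,52), (497,35), (503,205) and (87,225). The knob axis is near (268,128) with the pointer tip at (307,70), and the screws are at (431,77) and (436,166). The rib top spans (137,469) to (226,457), with the plate's scale edge to the left. The side view shows a clear path above the bench for the gripper.

```bash
python3 - <<'E'
from h import *
f=lambda L:[(145+x/4-.4,170+y/4-.4) for x,y in L]
b=pix('t0',f([(84,52),(497,35),(503,205),(87,225)]),.014); print('bed',b.round(4),'centre',b.mean(0).round(4))
ax=(b[0]+b[3]-b[1]-b[2]); print('bed len',np.linalg.norm(ax)/2,'dir',np.degrees(np.arctan2(ax[1],ax[0])))
s=pix('t0',f([(431,77),(436,166)]),.0255); print('screws',s.round(4),np.linalg.norm(s[0]-s[1]))
a=s[0]-s[1];print('perp', np.degrees(np.arctan2(a[1],a[0]))+90)
print('knob',pix('t0',f([(272,124)]),.063).round(4),'tip',pix('t0',f([(307,70)]),.03).round(4))
r=pix('t0',f([(137,469),(226,457)]),.038); print('rib',r.round(4),r.mean(0).round(4),np.linalg.norm(r[0]-r[1]));a=r[0]-r[1];print('dir',np.degrees(np.arctan2(a[1],a[0])))
togo(list(r.mean(0)[:2])+[.15])
E
```

```text
bed [[0.6358 0.317  0.014 ]
 [0.6469 0.0779 0.014 ]
 [0.5487 0.0736 0.014 ]
 [0.5357 0.3126 0.014 ]] centre [0.5918 0.1953 0.014 ]
bed len 0.23934677332267826 dir 92.88393558994396
screws [[0.6208 0.1148 0.0255]
 [0.5701 0.1114 0.0255]] 0.0508981903132907
perp 93.83869797898662
knob [[0.5899 0.1982 0.063 ]] tip [[0.6239 0.1849 0.03  ]]
rib [[0.4001 0.2742 0.038 ]
 [0.4071 0.225  0.038 ]] [0.4036 0.2496 0.038 ] 0.04973919531454625
dir 98.06521227191736
tool axes x,y in world [-0.969  0.247 -0.   ] [ 0.247  0.969 -0.001] z [-0.    -0.001 -1.   ]
tcp [0.1606 0.6295 0.2298] shift mm [-329.4 -307.9   80.3]
```

```bash
python3 - <<'E'
from h import *
im=cv2.imread('pics/t0_full.png')[100:190,150:310]
cv2.imwrite('pics/t0j.png',cv2.resize(im,None,fx=5,fy=5,interpolation=cv2.INTER_CUBIC))
E
```

```text
(no output)
```

View pics/t0j.png

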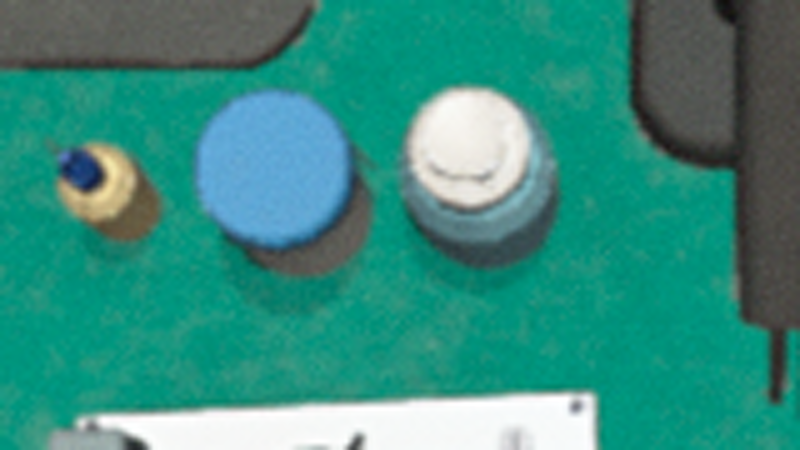

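The solvent jar's cap is centred at (469,148) in the crop, with a radius of about 61 px. The tub lid is at (275,168) and the bottle cap at (85,170). The lamp tip is at (775,400) here and at (445,275) in the side view.

```bash
python3 - <<'E'
from h import *
f=lambda L:[(150+x/5-.4,100+y/5-.4) for x,y in L]
print('jar',pix('t0',f([(469,148),(530,148)]),.104).round(3)); print('tub',pix('t0',f([(275,168)]),.082).round(3)); print('bottle',pix('t0',f([(85,170)]),.1).round(3))
for z in (.03,.1,.15,.2,.25,.3): print(z,pix('t0',f([(775,400)]),z).round(3),pix('s0',[(313,193)],z).round(3))
E
```

```text
jar [[0.737 0.129 0.104]
 [0.737 0.103 0.104]]
tub [[0.734 0.215 0.082]]
bottle [[0.728 0.291 0.1  ]]
0.03 [[ 0.642 -0.004  0.03 ]] [[0.69  0.123 0.03 ]]
0.1 [[ 0.631 -0.     0.1  ]] [[0.654 0.028 0.1  ]]
0.15 [[0.624 0.003 0.15 ]] [[ 0.628 -0.041  0.15 ]]
0.2 [[0.616 0.005 0.2  ]] [[ 0.602 -0.109  0.2  ]]
0.25 [[0.609 0.008 0.25 ]] [[ 0.576 -0.177  0.25 ]]
0.3 [[0.601 0.011 0.3  ]] [[ 0.55  -0.245  0.3  ]]
```

Bystanders: the jar edge is at x≥0.70, and the lamp tip is at about (0.63, 0, 0.13). Both stay clear. Now moving above the plate, swinging wide of the microscope.

```bash
python3 -m crank '[[[-24,-33,0],[0,0,6],100],[[-48,-67,0],[0,0,12],100],[[-72,-100,0],[0,0,18],100],[[-96,-134,0],[0,0,24],100],[[-120,-167,0],[0,0,30],100],[[-143,-200,0],[0,0,36],100],[[-180,-222,0],[0,0,43],100],[[-217,-243,10],[0,0,50],100],[[-254,-265,20],[0,0,57],100],[[-292,-286,30],[0,0,63],100],[[-329,-308,40],[0,0,67.7],100],[[-329,-308,50],[0,0,67.7],100]]'
python3 - <<'E'
from h import *
snap('wrist','w1',None,1.4); togo([.4036,.2496,.09])
E
```

```text
time_s: 1.35
tool_pos: [0.407, 0.2452, 0.1804]
eef_rot: [2.073, 2.358, 0.001]
ft_force: [-1.2, 0.6, 0.1]
finger_gap: 0.0871
finger_force: 0.0
tool axes x,y in world [-0.133  0.991 -0.002] [ 0.991  0.133 -0.001] z [-0.001 -0.002 -1.   ]
tcp [0.4043 0.2472 0.1786] shift mm [ 2.6 -0.2 88.6]
```

View pics/w1.png

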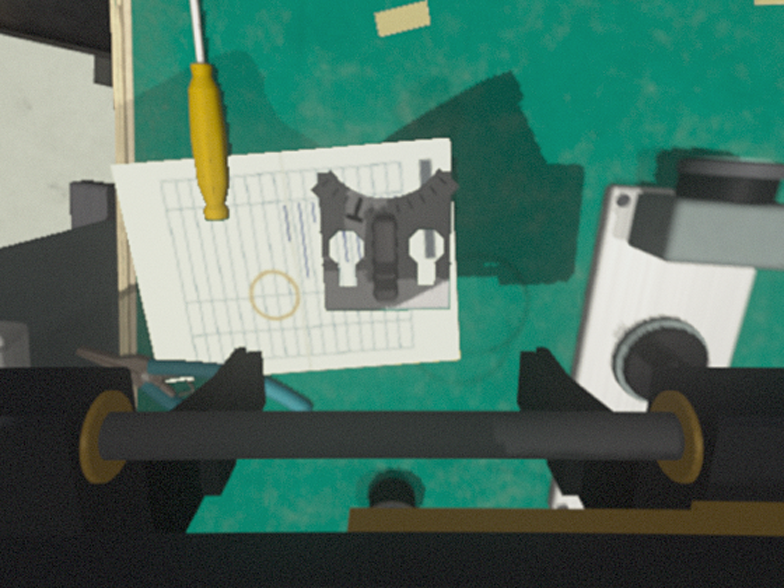

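The wrist view shows the plate with its scale edge up (+tool x). The rib is at about (384,256), the rear corners are at (326,309) and (449,307), and the long T mark is at (354,208).

```bash
python3 - <<'E'
from h import *
f=lambda L:[(x/1.4-.2,y/1.4-.2) for x,y in L]
c=pix('w1',f([(326,309),(449,307)]),.004); d=c[1]-c[0]; print(c.round(4),np.linalg.norm(d),np.degrees(np.arctan2(d[1],d[0])))
u=d/np.linalg.norm(d); n=np.array([-u[1],u[0],0]); g=c.mean(0)+.040*n; print('grip from edge',g.round(4))
k=pix('w1',f([(346,246),(426,246)]),.004); print('keyholes',k.round(4),np.linalg.norm(k[0]-k[1]),np.degrees(np.arctan2(*(k[1]-k[0])[[1,0]])),'grip',(k.mean(0)-.003*n).round(4))
print('ribtop ends proj for g',proj('w1',[g+.025*n+[0,0,.034],g-.025*n+[0,0,.034]])*1.4)
togo(list(g[:2])+[.017])
E
```

```text
[[0.3666 0.2094 0.004 ]
 [0.4485 0.2214 0.004 ]] 0.08280529108695664 8.299689597083239
grip from edge [0.4018 0.255  0.004 ]
keyholes [[0.3755 0.2539 0.004 ]
 [0.4271 0.2606 0.004 ]] 0.052004028178571506 7.338126794691396 grip [0.4017 0.2543 0.004 ]
ribtop ends proj for g [[384.8175373  218.14672807]
 [386.46294413 301.32032135]]
tool axes x,y in world [-0.133  0.991 -0.002] [ 0.991  0.133 -0.001] z [-0.001 -0.002 -1.   ]
tcp [0.4043 0.2472 0.1786] shift mm [  8.3  -1.2 161.6]
```

```bash
python3 -m crank '[[[4,-1,40],[0,0,0],60],[[7,-1,80],[0,0,0],50],[[7,-1,115],[0,0,0],45],[[7,-1,140],[0,0,0],45],[[7,-1,155],[0,0,0],45],[[7,-1,160],[0,0,0],45],[[7,-1,160],[0,0,0],45],[[7,-1,160],[0,0,0],0],[[7,-1,160],[0,0,0],0],[[7,-1,160],[0,0,0],0],[[7,-1,160],[0,0,0],0],[[7,-1,160],[0,0,0],0]]'
python3 - <<'E'
from h import *
snap('wrist','w2',None,1.4); s=state(); print(s['finger_gap'],s['finger_force'],s['ft_force']);togo([.6,.1,.05])
E
```

```text
time_s: 2.6
tool_pos: [0.4016, 0.2571, 0.021]
eef_rot: [-2.061, -2.371, -0.001]
ft_force: [-0.5, -0.6, 4.5]
finger_gap: 0.0134
finger_force: 30.0
0.013806025277426356 29.99809610657394 [-1.41079153 -0.64234458  6.15978323]
tool axes x,y in world [-0.139  0.99   0.001] [0.99  0.139 0.001] z [ 0.     0.001 -1.   ]
tcp [0.4016 0.2571 0.021 ] shift mm [-183.1  174.6  -29. ]
```

```bash
python3 -m crank '[[[0,0,-15],[0,0,0],0],[[0,0,-40],[0,0,0],0],[[0,0,-65],[0,0,0],0],[[-20,8,-85],[0,0,1],0],[[-45,18,-85],[0,0,2],0],[[-75,30,-85],[0,0,3],0],[[-105,42,-85],[0,0,4],0],[[-135,55,-85],[0,0,5],0],[[-155,63,-85],[0,0,5],0],[[-163,66,-85],[0,0,5],0],[[-163,66,-85],[0,0,5],0]]'
python3 - <<'E'
from h import *
snap('wrist','w3',None,1.42); s=state(); print(s['finger_gap'],s['finger_force'],s['ft_force']);togo([.6,.1,.05])
E
```

```text
time_s: 3.75
tool_pos: [0.4893, 0.1037, 0.1053]
eef_rot: [-2.165, -2.277, 0.001]
ft_force: [-0.9, 0.9, -3.0]
finger_gap: 0.014
finger_force: 30.0
0.014135536858641093 29.99826706945896 [-0.51002338  0.51209768 -1.96752857]
tool axes x,y in world [-0.052  0.999 -0.   ] [ 0.999  0.052 -0.001] z [-0.001 -0.    -1.   ]
tcp [0.4889 0.1049 0.1053] shift mm [-10.7 110.8  55.2]
```

View pics/w3.png

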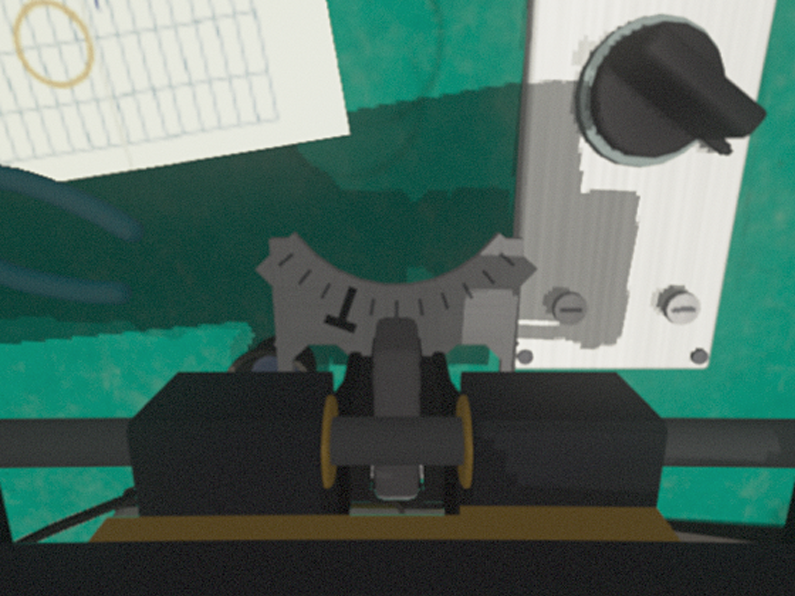

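The screws are at (570,308) and (682,305), and the bed's rear corner is at (708,368). In the hand, the plate's keyhole front edges are at row 346 and the concave edge's middle is at (397,284). The T mark's inner end is at (351,289), and the plate sides are at x≈277 and 516.

```bash
python3 - <<'E'
from h import *
f=lambda L:[(x/1.42-.15,y/1.42-.15) for x,y in L]
tcp=np.array([.4891,.1045,.1053]); a=np.radians(3.0); X=np.array([np.cos(a),np.sin(a)]); Y=np.array([-X[1],X[0]])
def rel(P): d=P[:,:2]-tcp[:2]; return np.c_[d@X,d@Y].round(4)
s=pix('w3',f([(570,309),(682,306)]),.0255); d=s[1]-s[0]
print('screws',s.round(4),np.linalg.norm(d),np.degrees(np.arctan2(d[1],d[0])),'rel',rel(s))
print('bed corner',pix('w3',f([(708,368)]),.014).round(4))
for zt in (.088,.090,.092):
  print(zt,'concave mid, T end, key front L,R',rel(pix('w3',f([(397,284),(351,289),(325,346),(478,346)]),zt)).tolist(),'sides',rel(pix('w3',f([(277,325),(516,325)]),zt)).tolist())
print('ribfront top',rel(pix('w3',f([(397,319)]),.124)))
print('knob top',pix('w3',f([(684,70)]),.063).round(4))
c=np.load('pics/w3.npz'); print(c['T'].round(3))
E
```

```text
screws [[0.5691 0.1108 0.0255]
 [0.6203 0.1148 0.0255]] 0.05136023116595642 4.522795500159998 rel [[0.0802 0.0021]
 [0.1315 0.0035]]
bed corner [[0.6462 0.0799 0.014 ]]
0.088 concave mid, T end, key front L,R [[-0.0007, 0.0308], [-0.0163, 0.0291], [-0.026, 0.0084], [0.0277, 0.0083]] sides [[-0.0423, 0.0162], [0.0405, 0.016]]
0.09 concave mid, T end, key front L,R [[-0.0007, 0.0313], [-0.0161, 0.0296], [-0.0257, 0.0092], [0.0274, 0.009]] sides [[-0.0418, 0.0169], [0.0401, 0.0167]]
0.092 concave mid, T end, key front L,R [[-0.0007, 0.0319], [-0.0159, 0.0302], [-0.0254, 0.01], [0.027, 0.0098]] sides [[-0.0413, 0.0176], [0.0396, 0.0174]]
ribfront top [[-0.0007  0.0304]]
knob top [[0.5816 0.2092 0.063 ]]
[[ 0.999  0.048  0.014  0.484]
 [ 0.05  -0.959 -0.28   0.18 ]
 [-0.     0.28  -0.96   0.26 ]
 [ 0.     0.     0.     1.   ]]
```

Plate frame and tool frame agree to about 1 mm, and the two screw measurements agree too. Moving over the screws (tool x +5, y +106) and lowering part of the way.

```bash
python3 -m crank '[[[1,25,0],[0,0,0],0],[[2,55,0],[0,0,0],0],[[4,80,0],[0,0,0],0],[[5,98,0],[0,0,0],0],[[5,106,0],[0,0,0],0],[[5,106,10],[0,0,0],0],[[5,106,30],[0,0,0],0],[[5,106,45],[0,0,0],0],[[5,106,52],[0,0,0],0],[[5,106,52],[0,0,0],0],[[5,106,52],[0,0,0],0]]'
python3 - <<'E'
from h import *
snap('wrist','w4',None,1.42); s=state(); print(s['finger_gap'],s['ft_force'].round(1) if hasattr(s['ft_force'],'round') else s['ft_force']);togo([.5947,.1128+.002,.035])
E
```

```text
time_s: 4.9
tool_pos: [0.595, 0.1151, 0.0539]
eef_rot: [2.163, 2.278, 0.0]
ft_force: [0.3, -0.4, -2.1]
finger_gap: 0.0135
finger_force: 30.0
0.013572376441146379 [ 0.2  0.4 -1.9]
tool axes x,y in world [-0.052  0.999  0.   ] [0.999 0.052 0.001] z [ 0.001  0.    -1.   ]
tcp [0.5953 0.1152 0.0543] shift mm [-0.3 -0.7 19.3]
```

View pics/w4.png

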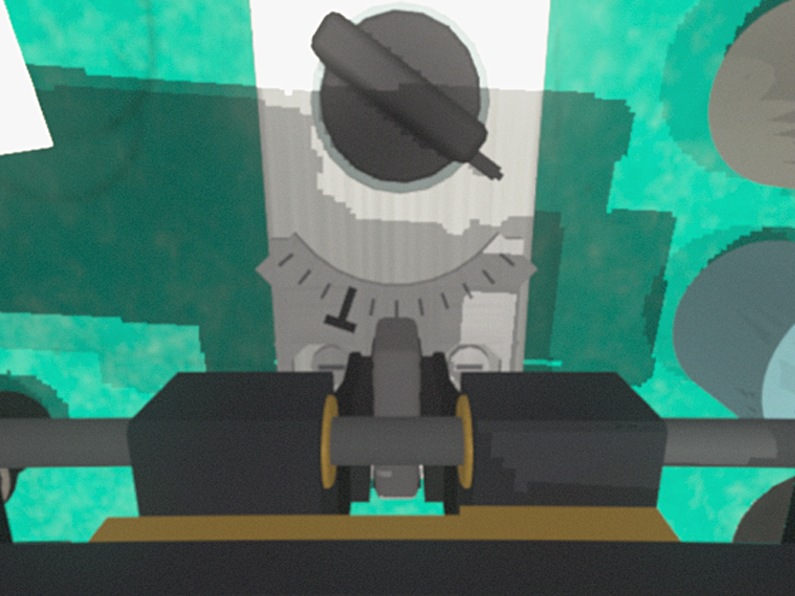

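The screw heads show through both keyholes, with slots at about (330,366) and (470,366), so they are symmetric about the plate's centre column (397). The bed edges converge symmetrically, so the yaw is right.

```bash
python3 - <<'E'
from h import *
f=lambda L:[(x/1.42-.15,y/1.42-.15) for x,y in L]
tcp=np.array([.595,.1151]); a=np.radians(3.0); X=np.array([np.cos(a),np.sin(a)]); Y=np.array([-X[1],X[0]])
def rel(P): d=P[:,:2]-tcp; return np.c_[d@X,d@Y].round(4)
print('screws',rel(pix('w4',f([(330,366),(470,366)]),.0255)).tolist(),'keyfront',rel(pix('w4',f([(325,346),(475,346)]),.0385)).tolist())
k=pix('w4',f([(400,98)]),.030);print('disc',rel(k))
E
```

```text
screws [[-0.0262, -0.0033], [0.0267, -0.0033]] keyfront [[-0.0259, 0.0099], [0.0262, 0.0099]]
disc [[0.0001 0.091 ]]
```

```bash
python3 -m crank '[[[-1.5,0,3],[0,0,0],0],[[-1.5,0,7],[0,0,0],0],[[-1.5,0,11],[0,0,0],0],[[-1.5,0,14],[0,0,0],0],[[-1.5,0,16],[0,0,0],0],[[-1.5,0,17],[0,0,0],0],[[-1.5,0,17],[0,0,0],0]]'
```

```text
time_s: 5.65
tool_pos: [0.595, 0.1135, 0.0364]
eef_rot: [-2.163, -2.278, 0.0]
ft_force: [0.6, 0.3, -1.4]
finger_gap: 0.0136
finger_force: 30.0
```

```bash
python3 -m crank '[[[0,0,1],[0,0,0],0],[[0,0,2],[0,0,0],0],[[0,0,2],[0,0,0],0]]'
```

```text
time_s: 5.95
tool_pos: [0.5952, 0.1136, 0.0351]
eef_rot: [-2.163, -2.278, -0.001]
ft_force: [-2.8, -1.0, 3.9]
finger_gap: 0.014
finger_force: 30.0
```

Contact at TCP z=0.035 means the plate is down on the bed (resting on the heads would read about 0.046). Easing up 1.5 mm and sliding.

```bash
python3 -m crank '[[[0,0,-1.2],[0,0,0],0],[[3,0,-1.2],[0,0,0],0],[[7,0,-1.2],[0,0,0],0],[[11,0,-1.2],[0,0,0],0],[[15,0,-1.2],[0,0,0],0],[[18,0,-1.2],[0,0,0],0],[[18,0,-1.2],[0,0,0],0]]'
```

```text
time_s: 6.65
tool_pos: [0.594, 0.1323, 0.0356]
eef_rot: [-2.162, -2.279, 0.0]
ft_force: [-0.3, -0.6, -1.9]
finger_gap: 0.0139
finger_force: 30.0
```

```bash
python3 -m crank '[[[2,0,0],[0,0,0],0],[[4,0,0],[0,0,0],0],[[6,0,0.5],[0,0,0],0],[[7,0,0.5],[0,0,0],0],[[7,0,0.5],[0,0,0],0],[[7,0,0.5],[0,0,0],0]]'
```

```text
time_s: 7.25
tool_pos: [0.594, 0.1351, 0.0354]
eef_rot: [2.164, 2.274, -0.004]
ft_force: [-0.1, -8.7, 1.8]
finger_gap: 0.0138
finger_force: 30.0
```

Stopped at about 21.5 mm of travel against the slot ends, with 9 N. Relaxing, releasing, rising and checking.

```bash
python3 -m crank '[[[-3,0,0.3],[0,0,0],0],[[-3,0,0.3],[0,0,0],45],[[-3,0,0.3],[0,0,0],45],[[-3,0,0.3],[0,0,0],45],[[-3,0,-10],[0,0,0],45],[[-3,0,-40],[0,0,0],45],[[-3,0,-80],[0,0,0],45],[[-3,0,-115],[0,0,0],45],[[-3,0,-130],[0,0,0],45],[[-3,0,-130],[0,0,0],45]]'
python3 - <<'E'
from h import *
snap('wrist','w5',None,1.42); togo([.5909,.2042,.15])
E
```

```text
time_s: 8.25
tool_pos: [0.5953, 0.136, 0.1682]
eef_rot: [2.161, 2.278, 0.007]
ft_force: [0.7, 0.2, -1.2]
finger_gap: 0.0388
finger_force: 0.0
tool axes x,y in world [-0.052  0.999  0.001] [0.999 0.052 0.002] z [ 0.001  0.001 -1.   ]
tcp [0.5942 0.1359 0.1661] shift mm [68.4  0.2 16.1]
```

View pics/w5.png

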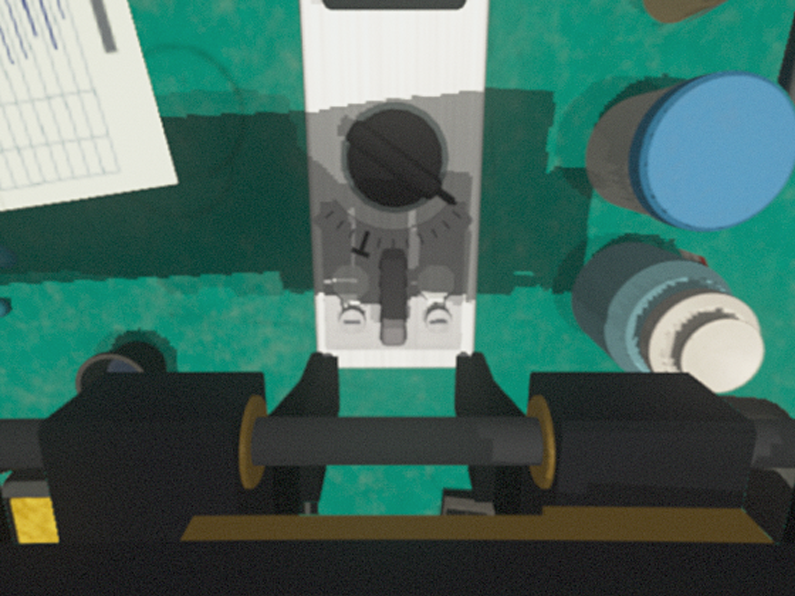

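The screw heads (352,319) and (438,319) sit in the slot ends, and the plate's rear edge is at row ~349. The knob disc centre is at (393,157), the pointer tip at (454,202), the bar's far end at (352,128), and the T inner end at (365,234).

```bash
python3 - <<'E'
from h import *
f=lambda L:[(x/1.42-.15,y/1.42-.15) for x,y in L]
tcp=np.array([.5945,.136]); a=np.radians(3.1); X=np.array([np.cos(a),np.sin(a)]); Y=np.array([-X[1],X[0]])
def rel(P): d=P[:,:2]-tcp; return np.c_[d@X,d@Y].round(4).tolist()
sc=pix('w5',f([(352,319),(438,319)]),.0255); print('screws',rel(sc),sc.round(4).tolist())
print('rear edge',rel(pix('w5',f([(322,349),(463,349)]),.018)))
k=sc.mean(0)[:2]+.094*Y; print('knob from screws',k)
d=pix('w5',f([(394,157)]),.030)[0]; print('disc',d)
t=pix('w5',f([(454,202)]),.032)[0]; T=pix('w5',f([(365,234)]),.018)[0]
for c in (k,d[:2]):
  for p in (t,T): v=p[:2]-c; print(np.linalg.norm(v), np.arctan2(v@X,-(v@Y)), 'world dir',np.degrees(np.arctan2(v[1],v[0])))
togo([k[0],k[1],.045])
E
```

```text
screws [[-0.0264, -0.0226], [0.0251, -0.0228]] [[0.5694, 0.112, 0.0255], [0.6208, 0.1146, 0.0255]]
rear edge [[-0.0462, -0.0447], [0.0417, -0.0451]]
knob from screws [0.58999078 0.20714947]
disc [0.58974986 0.20665023 0.03      ]
0.04064747543774713 0.9296724383254656 world dir -33.63369295431449
0.04735668730019529 -0.3761957409625893 world dir -108.45442822795316
0.04057526753034995 0.9432057673033701 world dir -32.85829032111848
0.04680691633201992 -0.3746895086329357 world dir -108.36812747249783
tool axes x,y in world [-0.052  0.999  0.001] [0.999 0.052 0.002] z [ 0.001  0.001 -1.   ]
tcp [0.5942 0.1359 0.1661] shift mm [ 71.3  -0.7 121.1]
```

Readings put the plate within about 1 mm of home. A firmer push will settle it: regrip, push harder and see if it moves.

```bash
python3 -m crank '[[[0,0,40],[0,0,0],45],[[0,0,80],[0,0,0],45],[[0,0,110],[0,0,0],45],[[0,0,125],[0,0,0],45],[[0,0,130],[0,0,0],45],[[0,0,130],[0,0,0],0],[[0,0,130],[0,0,0],0],[[0,0,130],[0,0,0],0],[[0,0,130],[0,0,0],0]]'
python3 -m crank '[[[3,0,0],[0,0,0],0],[[6,0,0],[0,0,0],0],[[8,0,0],[0,0,0],0],[[8,0,0],[0,0,0],0],[[8,0,0],[0,0,0],0]]'
```

```text
time_s: 9.2
tool_pos: [0.5945, 0.1358, 0.0363]
eef_rot: [2.162, 2.278, 0.003]
ft_force: [0.3, -0.3, -0.5]
finger_gap: 0.015
finger_force: 0.0
time_s: 9.7
tool_pos: [0.5945, 0.1367, 0.0363]
eef_rot: [2.165, 2.269, -0.006]
ft_force: [-1.8, -18.2, 9.3]
finger_gap: 0.0137
finger_force: 30.0
```

It's a hard stop: 18 N gives only the arm's compliance, so the plate is home. Releasing, rising, and turning over the knob.

```bash
python3 -m crank '[[[-6,0,0],[0,0,0],0],[[-8,0,0],[0,0,0],0],[[-8,0,0],[0,0,0],45],[[-8,0,0],[0,0,0],45],[[-8,0,0],[0,0,0],45],[[-8,0,-15],[0,0,0],45],[[-8,0,-40],[0,0,0],45],[[-8,0,-70],[0,0,0],45],[[-8,0,-70],[0,0,0],45]]'
python3 - <<'E'
from h import *
togo([.590,.207,.106])
E
```

```text
time_s: 10.6
tool_pos: [0.5965, 0.1359, 0.1103]
eef_rot: [2.161, 2.276, 0.01]
ft_force: [0.6, 0.1, -0.2]
finger_gap: 0.0389
finger_force: 0.0
tool axes x,y in world [-0.052  0.999  0.002] [0.999 0.052 0.007] z [ 0.006  0.002 -1.   ]
tcp [0.5965 0.1359 0.1103] shift mm [71.3 -2.9  4.5]
```

```bash
python3 -m crank '[[[10,0,0],[0,0,-8],45],[[22,0,0],[0,0,-16],45],[[34,0,0],[0,0,-24],45],[[46,-1,0],[0,0,-32],45],[[58,-1,0],[0,0,-40],45],[[68,-1,0],[0,0,-48],45],[[71,-1,0],[0,0,-54],45],[[71,-1,0],[0,0,-54],45],[[71,-1,0],[0,0,-54],45]]'
python3 - <<'E'
from h import *
snap('wrist','w6',None,1.42); togo([.590,.207,.044])
E
```

```text
time_s: 11.5
tool_pos: [0.5893, 0.206, 0.1055]
eef_rot: [0.898, 3.01, -0.0]
ft_force: [0.2, -0.7, 0.1]
finger_gap: 0.039
finger_force: 0.0
tool axes x,y in world [-0.837  0.548 -0.   ] [ 0.548  0.837 -0.   ] z [ 0. -0. -1.]
tcp [0.5893 0.2059 0.1054] shift mm [ 0.   1.3 61.4]
```

View pics/w6.png

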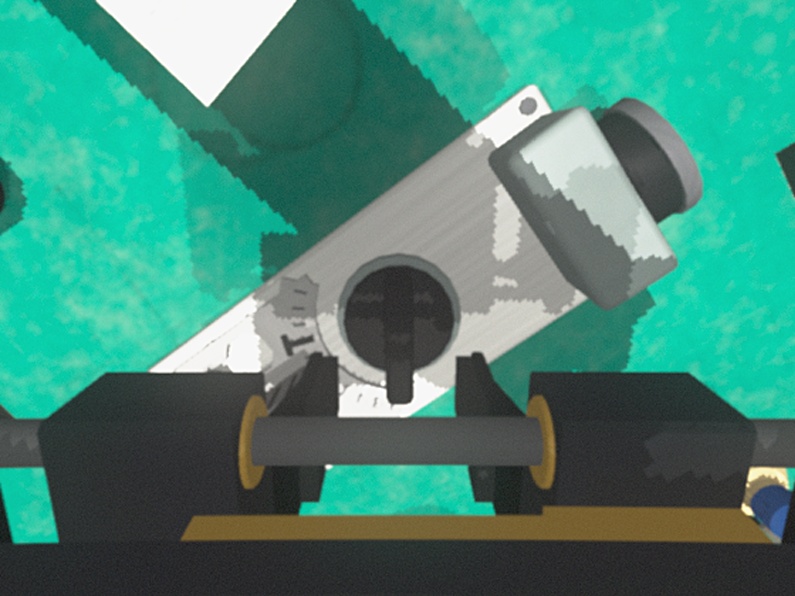

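The bar stands upright in the image at column 399, aligned with the tool x axis and centred between the fingers. Descending and gripping.

```bash
python3 -m crank '[[[0,1,20],[0,0,0],45],[[0,1,40],[0,0,0],45],[[0,1,54],[0,0,0],45],[[0,1,60],[0,0,0],45],[[0,1,60],[0,0,0],45],[[0,1,60],[0,0,0],0],[[0,1,60],[0,0,0],0],[[0,1,60],[0,0,0],0],[[0,1,60],[0,0,0],0]]'
python3 - <<'E'
from h import *
togo([.590,.207,.044]); s=state(); print(s['ft_force'],s['ft_torque'])
E
```

```text
time_s: 12.45
tool_pos: [0.59, 0.2074, 0.0458]
eef_rot: [0.893, 3.012, 0.001]
ft_force: [-0.4, -0.5, -0.6]
finger_gap: 0.0149
finger_force: 0.0
tool axes x,y in world [-0.838  0.545 -0.   ] [0.545 0.838 0.001] z [ 0.001  0.    -1.   ]
tcp [0.59   0.2074 0.0458] shift mm [-0.2 -0.3  1.8]
[-0.43443823 -0.53620425 -0.62992673] [ 0.00972259 -0.01546093  0.03186364]
```

Gripper is still closing. I'll continue closing, then turn.

```bash
python3 -m crank '[[[0,0,0],[0,0,0],0],[[0,0,0],[0,0,0],0],[[0,0,0],[0,0,8],0],[[0,0,0],[0,0,16],0],[[0,0,0],[0,0,24],0],[[0,0,0],[0,0,32],0],[[0,0,0],[0,0,40],0],[[0,0,0],[0,0,48],0],[[0,0,0],[0,0,56],0],[[0,0,0],[0,0,64],0],[[0,0,0],[0,0,70],0],[[0,0,0],[0,0,72],0]]'
python3 -m crank '[[[0,0,0],[0,0,0],0],[[0,0,0],[0,0,0],0]]'
python3 - <<'E'
from h import *
snap('wrist','w7'); togo([.590,.207,.044]); s=state(); print(s['finger_gap'],s['ft_force'],s['ft_torque'])
E
```

```text
time_s: 13.65
tool_pos: [0.5919, 0.2078, 0.0458]
eef_rot: [2.494, 1.906, 0.006]
ft_force: [8.1, 1.2, -3.6]
finger_gap: 0.012
finger_force: 30.0
time_s: 13.85
tool_pos: [0.5919, 0.2079, 0.0458]
eef_rot: [2.491, 1.911, 0.007]
ft_force: [7.8, 2.2, -3.8]
finger_gap: 0.0118
finger_force: 30.0
tool axes x,y in world [0.259 0.966 0.002] [ 0.966 -0.259  0.004] z [ 0.005  0.001 -1.   ]
tcp [0.5919 0.2078 0.0457] shift mm [-1.3 -1.6  1.7]
0.01188839156387408 [ 7.51413873  1.48671879 -4.06360536] [ 0.24860705 -1.60388915 -0.00484095]
```

```bash
python3 -m crank '[[[0,2,0],[0,0,1],0],[[1,2,0],[0,0,2],0],[[1,2,0],[0,0,2],0],[[1,2,0],[0,0,2],0]]'
python3 - <<'E'
from h import *
togo([.590,.207,.044]); s=state(); print(s['ft_force'],s['ft_torque'])
E
```

```text
time_s: 14.3
tool_pos: [0.5921, 0.2078, 0.0457]
eef_rot: [-2.526, -1.867, -0.001]
ft_force: [-1.2, -0.2, 4.4]
finger_gap: 0.0121
finger_force: 30.0
tool axes x,y in world [0.293 0.956 0.   ] [ 0.956 -0.293  0.   ] z [ 0.  0. -1.]
tcp [0.5921 0.2078 0.0457] shift mm [-1.4 -1.8  1.7]
[-1.21475224 -0.17167967  4.43657948] [-0.03590904  0.26137065  0.0469847 ]
```

```bash
python3 -m crank '[[[0,0,0],[0,0,0],45],[[0,0,0],[0,0,0],45],[[0,0,0],[0,0,0],45],[[0,0,-15],[0,0,0],45],[[0,0,-50],[0,0,0],45],[[0,0,-90],[0,0,0],45],[[-30,0,-120],[0,0,0],45],[[-60,0,-120],[0,0,0],45],[[-70,0,-120],[0,0,0],45],[[-70,0,-120],[0,0,0],45],[[-70,0,-120],[0,0,0],45]]'
python3 - <<'E'
from h import *
snap('wrist','w8'); im=cv2.imread('pics/w8_full.png')
p=proj('w8',[[.592,.2078,.03]])[0]; print(p); x0,y0=(p-[60,35]).astype(int); print(x0,y0)
c=im[y0:y0+110,x0:x0+120]; c=cv2.convertScaleAbs(c,alpha=1.6); cv2.imwrite('pics/w8c.png',cv2.resize(c,None,fx=5,fy=5,interpolation=cv2.INTER_CUBIC)); togo([.59,.2,.1])
E
```

```text
time_s: 15.4
tool_pos: [0.5714, 0.1419, 0.1654]
eef_rot: [-2.524, -1.869, -0.0]
ft_force: [0.2, 0.9, -0.1]
finger_gap: 0.0395
finger_force: 0.0
[281.00950708 112.31455725]
221 77
tool axes x,y in world [0.291 0.957 0.   ] [ 0.957 -0.291 -0.   ] z [-0.  0. -1.]
tcp [0.5714 0.1423 0.1651] shift mm [60.6  1.1 65.1]
```

View pics/w8c.png

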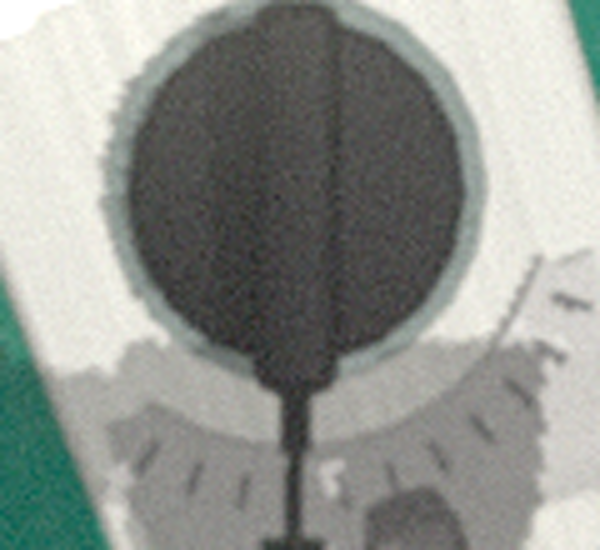

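The pointer (295,390–450) runs straight into the T mark's stem (293,455–545). The offset is under 0.3 mm, and the image column there is parallax-free. The gripper is clear of everything, so I'm handing in.

```bash
python3 -c "
from station import close_job; print(close_job())"
```

```text
the job is handed in; nothing more can be done
None
```

The scale plate is fully home under both screw heads and released, the knob pointer lines up with the long index mark to within about 0.3 mm, and the job was handed in at about 15 s with no sign of touching anything else.

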